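Hook the glass-holder bracket into the slotted upright

TASK

Take the loose steel glass-holder bracket by its grip bar, hook its two claws into the two slots in the front of the slotted upright, and press it gently down until it is fully home and the sprung catch has snapped out into the bracket's window. Leave it hanging there locked and level, without forcing anything, and do not disturb the wine glass, the bottle or the wooden block.

Things in the scene. Friction and masses are not known exactly. Their poses are not given: they have to be found in the camera images.
- bracket: Loose bare-steel bracket, about 0.35 kg, standing on its fork, 120 mm tall. Origin: underside, middle of the back face; z up. The back face (plane x = 0) looks along its +x, the fork runs to x = -120 mm. Back plate 5 mm thick, 40 mm wide, 104 mm high, with two claws on its back, one above the other (point upper_claw), a window low down (point window) and a grip bar on top (point grip).
- upper_claw (a point): On the bracket's back face, x = y = 0, z = 90 mm: underside of the upper claw's neck. The lower claw is the same, 45 mm lower (z = 45 mm). Each claw is 6 mm wide and stands out 9.5 mm to +x: a neck 8 mm high, and under it a tooth hanging 14 mm down, from x = 4.5 to 9.5 mm. So a claw is 22 mm high over all.
- window (a point): Middle of the window through the bracket's back plate, 15 mm above its underside, on the back face: 18 mm wide, 20 mm high (z = 5 to 25 mm). Under it is a bar 5 mm high, the lower edge of the plate.
- grip (a point): Where to hold the bracket: on its grip bar at x = -36 mm, z = 108 mm in its frame. The bar is 12 mm thick in the bracket's y and runs from x = -62 to -5 mm and z = 92 to 120 mm.
- upright: Fixed slotted upright, 185 mm tall. Origin: its foot, on the table, in the plane of the slotted front face; z up. The front face (x = 0) looks along its own -x, so a hooked bracket has the same yaw as the upright. Fully home (claw necks on the lower edges of the slots) the bracket's origin is at x = 0, z = 45 mm in this frame. A steel strip with the slots is clamped on a dark post 100 mm wide.
- face (a point): On the front of the upright, x = y = 0, z = 126 mm in its frame, midway between the heights of the two slots: each 9 mm wide, 28 mm high, at z = 90 to 118 and 135 to 163 mm, one above the other in the 72 mm wide strip. Wall 3 mm thick, hollow behind (23 mm).
- post_top (a point): Top of the upright, 185 mm up, x = y = 0. The strip sits off the post's middle: the line of slots and catch lies up to 14 mm to either side (y) of this point, differently each time, and no given pose tells it: see it or feel for it. The claws go straight in with the bracket's underside 59 to 65 mm above the table, then drop 14 to 20 mm behind the wall.
- catch (a joint): Sprung roller catch in the line of the slots: a brass roller 8 mm in diameter and 8 mm wide, 55 mm above the table, standing out 3 mm from the front face. Value in m: 0 = fully out, up to 0.005 pressed in. Its spring gives 3 to 4 N; the bracket's lower bar is pressed down over it with about 5 to 15 N, then it snaps out into the window.
- glass: A wine glass, 155 mm tall, 72 mm wide, standing upright; origin at the centre of its foot. To be left alone.
- bottle: A green bottle, 240 mm tall, 74 mm wide, standing upright; origin at the centre of its foot. To be left alone.
- block: A wooden block 50 x 90 x 60 mm (x, y, z) on the table; origin at the centre of its underside. To be left alone.
Not all that is in view belongs to the job. There is more than one size of the upright; the job needs the smallest.

How it is judged (in metres and radians):
At the end, for the whole second after the job is handed in: The bracket hangs at rest on the upright: back face at the front face (4 mm off to 3 mm in), underside 45 mm (within 3 mm) above the foot, within 19 mm sideways of the middle, within 0.08 rad of upright and 0.14 rad of square to the face; the catch is out again (under 1.5 mm) (x of bracket in the frame of upright between -0.004 and 0.003 m and y of bracket in the frame of upright between -0.019 and 0.019 m and z of bracket in the frame of upright between 0.042 and 0.048 m and angle between bracket's own z axis and vertical below 0.08 rad and angle between the x axis of bracket and the x axis of upright, either way round below 0.14 rad and value of joint catch below 0.0015 m and linear speed of bracket below 0.02 m/s); the robot touches nothing.
It fails at once if the bracket is forced against the upright with more than 30 N (contact force between bracket and upright above 30 N).
It fails at once if the wine glass is moved by more than 15 mm or tipped (distance of glass from where it was at the start of the episode above 0.015 m or angle between glass's own z axis and vertical above 0.3 rad).
It fails at once if the bottle is moved by more than 15 mm or tipped (distance of bottle from where it was at the start of the episode above 0.015 m or angle between bottle's own z axis and vertical above 0.3 rad).
It fails at once if the wooden block is moved by more than 15 mm (distance of block from where it was at the start of the episode above 0.015 m).
It also fails if it takes over 72 s, if anything falls off the work surface, if the arm or the gripper's body presses on something with over 40 N, if the wrist force passes 120 N, or if a joint passes its speed limit or range.

ROBOT

A 6-joint arm with a two-finger parallel gripper is mounted at the origin on the work surface. World frame = base frame: x ahead of the robot, y to its left, z up, the work surface at z = 0. Lengths are in mm, angles in rad, forces in N, time in s.
With the tool pointing down it reaches from about 275 to 1000 mm from the base axis. Payload 8.4 kg.
Tool frame: the origin (TCP) lies at the very end of the fingers, on their centre line; the grasp point (between the pads) lies 19 mm behind it; z points along the fingers, y is the direction in which the jaws open and shut (so a half turn about z gives the same grasp; the last joint's range is limited). The gripper opens to 85 mm and grips with 20 to 120 N. Pads are 22 mm wide; open, the fingers measure 114 mm over their backs; the gripper's body (76 mm by 85 mm) begins 54 mm behind the grasp point. The pads swing forward as they close: fully open they stand 13 mm farther back than shut.
Start: joints at [-1.123, 0.353, 1.633, -0, 1.155, -0.002], TCP at [271.74, -562.837, 231.281] pointing down, gripper open.
Joint ranges: [-2.63, 2.63], [-0.92, 2.1], [0.06, 2.66], [-1.3, 4.44], [0, 2.69], [-3.02, 3.02]. Speed limits (rad/s): [2.22, 2.22, 2.79, 3.14, 3.14, 3.14].

INTERFACE

Orientations are given as [roll, pitch, yaw] about the fixed x, y, z axes, in that order (R = Rz(yaw) Ry(pitch) Rx(roll)).
In Python, from rig import sense, grab_frame, get_calibration, sign_off, boxes_of, trace gives the robot as it stands.
- The arm moves only by the tool servo_tool, never from a script. Its argument "rows" is a list of rows, each a list of 3 entries, a list of its own where there are three numbers: the finger opening in mm, from 0 to 85.4, then the shift along the tool's x, y, z in mm, then the turn, a rotation vector about the tool's x, y, z in degrees. A call has 1 to 8 rows; each row shifts and turns the commanded pose from where the row before left it, along the tool's axes as they then stand; what a row does not reach is not made up. A row lasts 1/8 s, in which the tool goes at most 62.5 mm and 10.7 degrees, less where a joint would pass 70% of its speed; a pose out of reach is approached as far as the arm can. A call is refused whole if a number of a shift passes 62.5 or a number of a turn 10.7, either way. A call with a gripper value outside its range is refused whole. The fingers move at their own pace and stop on an object; "force" is the grip in N (left out, the last holds). Time passes only in rows, so rows that do not move let the fingers close. It gives the time, the measured TCP pose, the force and the opening at its end, in the units of the state.
- sense(): the state, without advancing time (a new reading comes with each control period).
- grab_frame(name): name is "side" or "top"; returns the picture (420x560x3 uint8, blue, green, red); there is no depth.
- get_calibration(name): a dict with "intrinsics" (3x3 intrinsics, pixels), "world_to_cam" (4x4, takes a point from world to camera coordinates). Camera axes: x right, y down, z forward; pixel columns grow to the right and rows downward; lengths in mm; the calibration is good to about 2 mm. A picture is of the moment at which its call begins. get_calibration takes no time and is no camera call.
- sign_off(): hands the job in, once; it reports no verdict.
Trained networks look in the newest picture that a camera, given by its name, has taken for a name from the list of things; names that differ only in an ending like _2 or _b are one class to them, and where a whole thing is asked for, a point or a joint stands for the part that bears it (a point fixed in the world has none). Each returns a list of dicts, best first, with "conf" (0 to 1); they miss things now and then, are a little off and sometimes report something else, mostly with a low value. They report only what shows in the picture. A call takes as long as a camera call. They do not tell look-alikes from the thing itself.
- boxes_of(camera, thing): "centre" ([x, y, z] in mm, in the coordinates of the camera as it stood for that picture, good to about 4 mm: the middle of the surface that is visible of it).
- trace(camera, thing): "mask" (420x560 bool, what is visible of it).
The state is a dict: "clock": time; "qpos": joint angles; "qvel": joint speeds; "joint_efforts": joint torques, N m; "eef_pos": TCP position; "tcp_rot": TCP orientation; "contact_force": force on the tool from outside, world axes, zero at the start; "wrist_torque": the same for the moment, N m; "opening": opening from 0.0 (shut) to 1.0 (fully open).
Only numpy, scipy, OpenCV 4.12 (cv2) and the standard library are available. Lean on these libraries where they do the work, as an engineer would, in place of code of your own. Each camera call takes 0.05 s, during which the arm holds its last target. There are 200 camera calls.

## Working session

There is one attempt and no reset: what is moved stays moved. The work goes in short steps, Python scripts to look and compute and a tool call to move; the robot and the scene stay as the last step left them, time stands still between calls to the robot, and variables do not carry over. Pictures are saved under pics/ and viewed, about 8 in all and at most 12, crops included, and the job is handed in when it is done.

Besides the shell and the picture viewer there is one more tool, called after "Emit:" as name(argument=value, ...) on one line, values as JSON. servo_tool: Moves the arm, as the interface text tells. Its arguments: {"type":"object","properties":{"rows":{"type":"array","items":{"type":"array"}},"force":{"type":"number"}},"required":["rows"]}

```bash
mkdir -p pics; ls; cat > h.py <<'E'
import numpy as np, cv2
from rig import sense, grab_frame, get_calibration, sign_off, boxes_of, trace
def cal(c):
    d=get_calibration(c); return np.array(d["intrinsics"]),np.array(d["world_to_cam"])
def cam2w(c,p):
    K,T=cal(c); return np.linalg.inv(T)[:3]@np.r_[p,1]
def proj(c,p):
    K,T=cal(c); p=np.atleast_2d(p); q=(T[:3,:3]@p.T).T+T[:3,3]; q=q@K.T; return q[:,:2]/q[:,2:]
def onplane(c,uv,n,d):  # ray meets n.x=d
    K,T=cal(c); R=T[:3,:3]; o=-R.T@T[:3,3]; r=R.T@np.linalg.inv(K)@np.r_[uv,1]; n=np.array(n,float)
    return o+r*(d-n@o)/(n@r)
E
python3 - <<'E'
from h import *
s=sense(); print(s)
ims=[]
for c in("side","top"):
    im=grab_frame(c); cv2.imwrite(f"pics/{c}0.png",im)
    K,T=cal(c); print(c,K[0,0],(-T[:3,:3].T@T[:3,3]).round(),T[2,:3].round(2))
    for t in("bracket","upright","face","post_top","catch","upper_claw","window","grip","glass","bottle","block"):
        print(t,[(round(b["conf"],2),cam2w(c,b["centre"]).round().tolist()) for b in boxes_of(c,t)][:4])
E
```

```text
pics
{'clock': 0.0, 'qpos': array([-1.12338459e+00,  3.53611211e-01,  1.63415184e+00, -3.24264401e-05,
        1.15519759e+00, -2.40933127e-03]), 'qvel': array([ 5.88325838e-04, -7.40663261e-05,  1.94698787e-05,  6.64103441e-04,
       -1.95251125e-04,  1.05498510e-04]), 'joint_efforts': array([-7.89381120e-04, -6.05243540e+01, -3.42064226e+01, -1.09091609e-04,
        9.51790949e-03, -1.63374585e-05]), 'eef_pos': array([ 271.52912967, -562.39902792,  230.57717676]), 'tcp_rot': array([-3.14022461e+00,  2.63521969e-05,  4.49834202e-01]), 'contact_force': array([ 0.03181875,  0.87477937, -0.10144701]), 'wrist_torque': array([-0.02492353, -0.00781137, -0.02167258]), 'opening': 0.9997402166184437}
side 537.7935973314065 [ 118.  652. 1176.] [ 0.36 -0.53 -0.77]
bracket [(0.89, [534.0, 54.0, 9.0])]
upright [(0.86, [809.0, -142.0, 21.0]), (0.83, [671.0, -476.0, 70.0]), (0.64, [450.0, -145.0, 22.0])]
face [(0.92, [668.0, -474.0, 64.0]), (0.78, [807.0, -140.0, 19.0]), (0.68, [451.0, -143.0, 23.0]), (0.19, [539.0, 51.0, 7.0])]
post_top [(0.96, [813.0, -137.0, 20.0]), (0.89, [666.0, -478.0, 68.0
[... 295 characters left out ...]
ock [(0.94, [365.0, 203.0, 64.0])]
top 438.73140941139184 [ 553.  -56. 1398.] [ 0.05 -0.02 -1.  ]
bracket [(0.69, [614.0, 318.0, 156.0]), (0.63, [543.0, 52.0, 9.0])]
upright [(0.94, [810.0, -176.0, 14.0]), (0.85, [453.0, -171.0, 8.0]), (0.84, [674.0, -505.0, 23.0])]
face [(0.84, [814.0, -176.0, 13.0]), (0.61, [672.0, -502.0, 19.0]), (0.59, [449.0, -177.0, 9.0])]
post_top [(0.83, [670.0, -504.0, 21.0]), (0.73, [455.0, -170.0, 7.0]), (0.64, [810.0, -181.0, 12.0])]
catch []
upper_claw [(0.68, [548.0, 54.0, 5.0])]
window [(0.87, [545.0, 52.0, 7.0])]
grip [(0.61, [543.0, 55.0, 8.0])]
glass [(0.62, [394.0, -324.0, 155.0])]
bottle [(0.86, [610.0, 318.0, 153.0])]
block [(0.93, [373.0, 190.0, 57.0])]
```

View pics/side0.png

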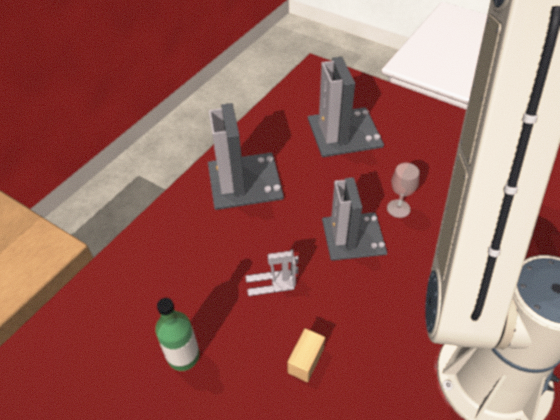

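View pics/top0.png

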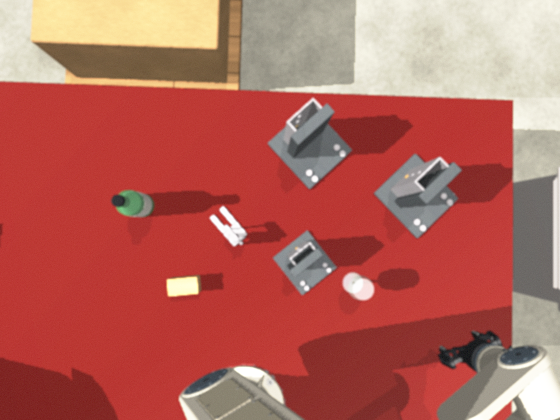

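```bash
python3 - <<'E'
from h import *
s=cv2.imread("pics/side0.png");t=cv2.imread("pics/top0.png")
def cr(im,u,v,w=100,h=75): return cv2.resize(im[v:v+h,u:u+w],(400,300),interpolation=cv2.INTER_CUBIC)
o=np.vstack([np.hstack([cr(t,185,190),cr(t,260,225)]),np.hstack([cr(s,225,235),cr(s,305,175,112,84)])])
cv2.imwrite("pics/crop1.png",o)
E
```

```text
(no output)
```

View pics/crop1.png

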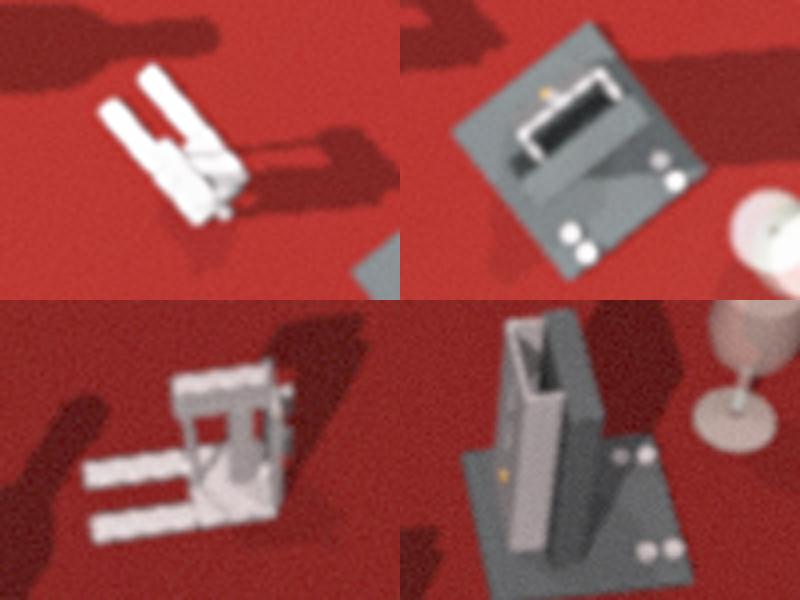

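```bash
cat > fit.py <<'E'
from h import *
from scipy.optimize import minimize
def alpha(im):
    b,g,r=[im[...,i].astype(float) for i in range(3)]
    return np.clip(((g+b)/2/np.maximum(r,20)-0.4)/0.4,0,1)   # red cloth ->0, steel ->1
def box(x0,x1,y0,y1,z0,z1): return np.array([[x,y,z] for x in(x0,x1) for y in(y0,y1) for z in(z0,z1)],float)
def parts(w=13,t=6,yo=20):
    B=[box(-62,-5,-6,6,92,120),box(-5,0,-20,20,0,5),box(-5,0,-20,20,25,104),box(-5,0,-20,-9,0,25),box(-5,0,9,20,0,25)]
    for z in(45,90): B+=[box(0,9.5,-3,3,z,z+8),box(4.5,9.5,-3,3,z-14,z)]
    return B+[box(-120,0,-yo,-yo+w,0,t),box(-120,0,yo-w,yo,0,t),box(-45,0,-yo,yo,0,t)]
def pose(p,x,y,z,yaw):
    c,s=np.cos(yaw),np.sin(yaw); return p@np.array([[c,s,0],[-s,c,0],[0,0,1]])+[x,y,z]
def render(c,P,win,S=8):
    u,v,w,h=win; m=np.zeros((h*S,w*S),np.uint8)
    for q in P:
        k=((proj(c,q)-[u,v]+.5)*S-.5)
        cv2.fillConvexPoly(m,cv2.convexHull(np.round(k*16).astype(np.int32)),255,shift=4)
    return cv2.resize(m,(w,h),interpolation=cv2.INTER_AREA)/255.
E
python3 - <<'E'
from fit import *
W={"top":(195,195,60,60),"side":(235,240,75,62)}
A={c:alpha(cv2.GaussianBlur(cv2.imread(f"pics/{c}0.png"),(0,0),.6)) for c in W}
def cost(p,cs=("top","side")):
    e=0
    for c in cs:
        u,v,w,h=W[c]; a=A[c][v:v+h,u:u+w]
        e+=((cv2.GaussianBlur(render(c,[pose(q,p[0],p[1],0,p[2]) for q in parts(p[3],p[4])],W[c]),(0,0),.8)-a)**2).sum()
    return e
for cs in(("top","side"),("top",),("side",)):
    best=None
    for yaw in(-2.1,-2.4,-2.7):
        x0=np.array([525,40,yaw,13,6.])
        r=minimize(cost,x0,args=(cs,),method="Nelder-Mead",options=dict(initial_simplex=np.vstack([x0]+[x0+d for d in np.diag([15,15,.25,4,3.])]),maxiter=400))
        if best is None or r.fun<best.fun: best=r
    print(cs,best.x.round(3),round(best.fun,2))
print("top front edge")
L=onplane("top",(260+119/4-.5+.125,225+133/4-.4),(0,0,1),185);R=onplane("top",(260+201/4-.4,225+68/4-.4),(0,0,1),185)
d=R-L; print(L.round(1),R.round(1),np.linalg.norm(d),"mid",((L+R)/2).round(1),"yaw",np.arctan2(-d[0],d[1]))
r=onplane("top",(260+148/4-.4,225+93/4-.4),(0,0,1),55);q=onplane("side",(305+104*.28-.4,175+176*.28-.4),(0,0,1),55)
print("roller",r.round(1),q.round(1))
E
```

```text
Traceback (most recent call last):
  File "fit.py", line 16, in render
    k=((proj(c,q)-[u,v]+.5)*S-.5)
        ~~~~^^^^^
  File "h.py", line 8, in proj
    K,T=cal(c); p=np.atleast_2d(p); q=(T[:3,:3]@p.T).T+T[:3,3]; q=q@K.T; return q[:,:2]/q[:,2:]
        ~~~^^^
  File "h.py", line 4, in cal
    d=get_calibration(c); return np.array(d["intrinsics"]),np.array(d["world_to_cam"])
ValueError: time passes only in moves, steps and waits
```

```bash
sed -i 's/^def cal(c):/import functools\n@functools.cache\ndef cal(c):/' h.py
cat > run1.py <<'E'
from fit import *
W={"top":(195,195,60,60),"side":(235,240,75,62)}
A={c:alpha(cv2.GaussianBlur(cv2.imread(f"pics/{c}0.png"),(0,0),.6)) for c in W}
def cost(p,cs=("top","side")):
    e=0
    for c in cs:
        u,v,w,h=W[c]; a=A[c][v:v+h,u:u+w]
        e+=((cv2.GaussianBlur(render(c,[pose(q,p[0],p[1],0,p[2]) for q in parts(p[3],p[4])],W[c]),(0,0),.8)-a)**2).sum()
    return e
for cs in(("top","side"),("top",),("side",)):
    best=None
    for yaw in(-2.1,-2.4,-2.7):
        x0=np.array([525,40,yaw,13,6.])
        r=minimize(cost,x0,args=(cs,),method="Nelder-Mead",options=dict(initial_simplex=np.vstack([x0]+[x0+d for d in np.diag([15,15,.25,4,3.])]),maxiter=400))
        if best is None or r.fun<best.fun: best=r
    print(cs,best.x.round(3),round(best.fun,2))
print("top front edge")
L=onplane("top",(260+119/4-.5+.125,225+133/4-.4),(0,0,1),185);R=onplane("top",(260+201/4-.4,225+68/4-.4),(0,0,1),185)
d=R-L; print(L.round(1),R.round(1),np.linalg.norm(d),"mid",((L+R)/2).round(1),"yaw",np.arctan2(-d[0],d[1]))
r=onplane("top",(260+148/4-.4,225+93/4-.4),(0,0,1),55);q=onplane("side",(305+104*.28-.4,175+176*.28-.4),(0,0,1),55)
print("roller",r.round(1),q.round(1))
E
python3 run1.py
```

```text
('top', 'side') [513.411  25.723  -2.38    7.5    17.603] 461.68
('top',) [513.952  25.346  -2.398  11.256  18.969] 213.45
('side',) [512.492  27.247  -2.334   1.611  34.702] 132.14
top front edge
[ 474.5 -120.3  185. ] [ 520.8 -175.7  185. ] 72.16743918708195 mid [ 497.6 -148.   185. ] yaw -2.4459232212386697
roller [ 497.1 -148.4   55. ] [ 497.9 -147.6   55. ]
```

```bash
cat >> run1.py <<'E'
out=[]
for c in W:
    u,v,w,h=W[c]; im=cv2.imread(f"pics/{c}0.png")[v:v+h,u:u+w]; S=6
    big=cv2.resize(im,None,fx=S,fy=S,interpolation=cv2.INTER_CUBIC)
    for q in parts():
        k=proj(c,pose(q,513.4,25.7,0,-2.38)); k=((k-[u,v]+.5)*S-.5)
        cv2.polylines(big,[cv2.convexHull(k.astype(np.float32)).astype(int)],True,(0,255,0),1)
    a=cv2.resize((A[c][v:v+h,u:u+w]*255).astype(np.uint8),(w*3,h*3)); 
    out.append(cv2.resize(np.hstack([big,cv2.copyMakeBorder(cv2.cvtColor(a,8),0,big.shape[0]-h*3,0,0,0)]),(780,290 if 0 else 299)) )
cv2.imwrite("pics/ov1.png",np.vstack(out))
E
sed -i 's/^for cs in.*/for cs in():/' run1.py; python3 run1.py >/dev/null
```

```text
(no output)
```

View pics/ov1.png

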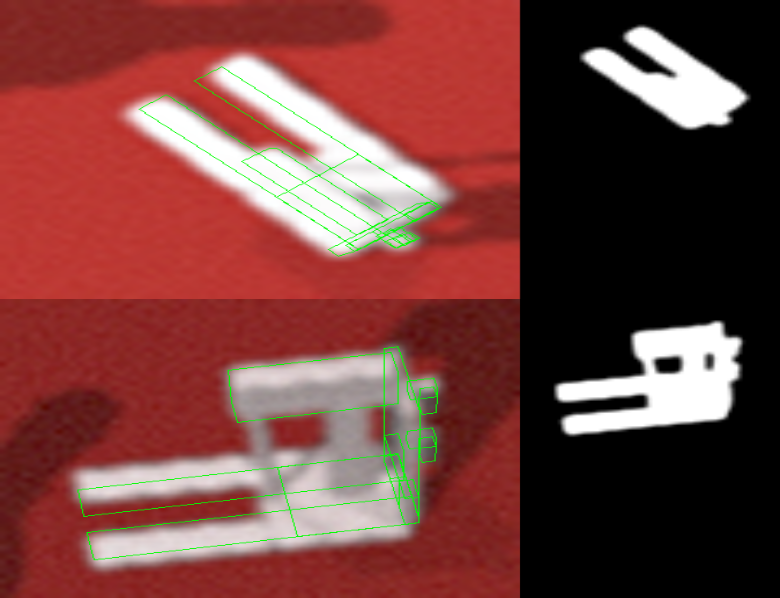

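```bash
cat > run2.py <<'E'
from fit import *
W={"top":(195,195,60,60),"side":(235,240,75,62)}
A={c:alpha(cv2.GaussianBlur(cv2.imread(f"pics/{c}0.png"),(0,0),.6)) for c in W}
def model(p): return [pose(q,p[0],p[1],0,p[2]) for q in parts(p[3],p[4],p[5])[:-1]+[box(-p[6],0,-p[5],p[5],0,p[4])]]
def cost(p,cs=("top","side")):
    e=0
    for c in cs:
        u,v,w,h=W[c]; a=A[c][v:v+h,u:u+w]
        e+=((cv2.GaussianBlur(render(c,model(p),W[c]),(0,0),.8)-a)**2).sum()
    return e
for cs in(("top","side"),("top",),("side",)):
    best=None
    for yaw in(-2.3,-2.45):
        x0=np.array([516,30,yaw,14,6.,27,50])
        r=minimize(cost,x0,args=(cs,),method="Nelder-Mead",options=dict(initial_simplex=np.vstack([x0]+[x0+d for d in np.diag([8,8,.15,4,3.,5,10])]),maxiter=900))
        if best is None or r.fun<best.fun: best=r
    print(cs,best.x.round(3),round(best.fun,2))
    if len(cs)==2: P=best.x
out=[]
for c in W:
    u,v,w,h=W[c]; im=cv2.imread(f"pics/{c}0.png")[v:v+h,u:u+w]; S=6
    big=cv2.resize(im,None,fx=S,fy=S,interpolation=cv2.INTER_CUBIC)
    for q in model(P):
        k=((proj(c,q)-[u,v]+.5)*S-.5)
        cv2.polylines(big,[cv2.convexHull(k.astype(np.float32)).round().astype(int)],True,(0,255,0),1)
    out.append(cv2.resize(big,(400,380)))
cv2.imwrite("pics/ov2.png",np.hstack(out))
E
python3 run2.py
```

```text
('top', 'side') [514.102  24.961  -2.398  20.873   6.505  30.594  57.223] 97.69
('top',) [513.948  25.488  -2.401  22.742   8.564  31.228  57.706] 13.99
('side',) [514.138  24.795  -2.386  17.973   9.418  29.255  56.578] 72.97
```

View pics/ov2.png

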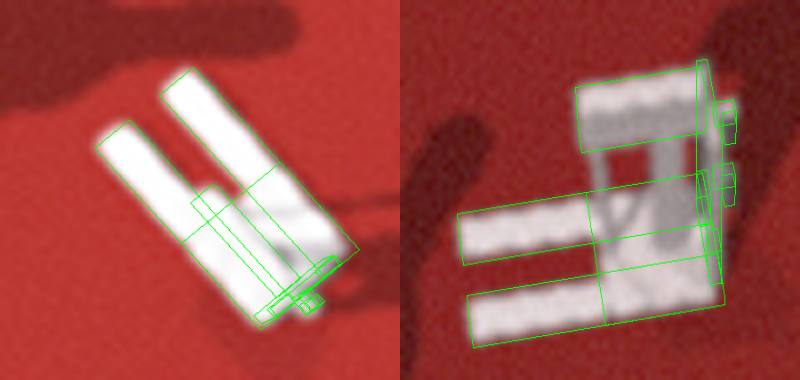

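Emit:
servo_tool(rows=[[85,[0,0,-25],[0,0,-8.4]],[85,[0,0,-25],[0,0,-8.4]],[85,[44,-19,0],[0,0,0]],[85,[44,-19,0],[0,0,0]],[85,[44,-19,0],[0,0,0]],[85,[44,-19,0],[0,0,0]],[85,[44,-19,0],[0,0,0]],[85,[44,-19,0],[0,0,0]]])

```text
clock: 2.2
eef_pos: [389.5, -298.9, 281.5]
tcp_rot: [3.141, -0.0, 0.743]
contact_force: [0.2, 0.8, 0.4]
opening: 0.992
```

Emit:
servo_tool(rows=[[85,[44,-19,0],[0,0,0]],[85,[44,-19,0],[0,0,0]],[85,[44,-19,0],[0,0,0]],[85,[44,-19,0],[0,0,0]],[85,[44,-19,0],[0,0,0]],[60,[44,-19,0],[0,0,0]],[60,[44,-19,0],[0,0,0]],[60,[0,0,0],[0,0,0]]])

```text
clock: 3.2
eef_pos: [526.9, 8.6, 281.3]
tcp_rot: [-3.141, -0.001, 0.746]
contact_force: [-0.1, -0.8, -0.3]
opening: 0.703
```

```bash
cat > d.py <<'E'
import sys
from h import *
from scipy.spatial.transform import Rotation as Ro
def delta(tp,tyaw):
    s=sense(); R=Ro.from_euler("xyz",s["tcp_rot"]); T=Ro.from_euler("xyz",[np.pi,0,tyaw])
    print("t",round(s["clock"],2),"pos",s["eef_pos"].round(1),"rpy",s["tcp_rot"].round(4),"F",s["contact_force"].round(1),"M",s["wrist_torque"].round(2),"open",round(s["opening"]*85.4,1))
    print("shift",R.inv().apply(np.array(tp)-s["eef_pos"]).round(1),"turn",np.degrees((R.inv()*T).as_rotvec()).round(2),"shift after turn",T.inv().apply(np.array(tp)-s["eef_pos"]).round(1))
if __name__=="__main__": a=list(map(float,sys.argv[1:])); delta(a[:3],a[3])
E
python3 d.py 540.5 49.6 89 0.744
```

```text
t 3.2 pos [526.9   8.6 281.3] rpy [-3.1415e+00 -8.0000e-04  7.4640e-01] F [-0.1 -0.8 -0.3] M [-0.04  0.01  0.01] open 60.0
shift [ 37.7 -20.8 192.3] turn [-0.01 -0.05  0.14] shift after turn [ 37.8 -20.9 192.3]
```

Emit:
servo_tool(rows=[[60,[19,-10.4,20],[0,0,0]],[60,[19,-10.4,20],[0,0,0]],[60,[0,0,30],[0,0,0]],[60,[0,0,30],[0,0,0]],[60,[0,0,25],[0,0,0]],[60,[0,0,20],[0,0,0]],[60,[0,0,0],[0,0,0]],[60,[0,0,0],[0,0,0]]])

```text
clock: 4.2
eef_pos: [540.2, 46.6, 137.1]
tcp_rot: [3.141, -0.001, 0.743]
contact_force: [-0.1, 0.3, 0.6]
opening: 0.702
```

```bash
python3 d.py 540.5 49.6 89 0.744
```

```text
t 4.2 pos [540.2  46.6 137.1] rpy [ 3.141e+00 -6.000e-04  7.426e-01] F [-0.1  0.3  0.6] M [ 0.02 -0.03 -0.01] open 59.9
shift [ 2.2 -2.  48.1] turn [ 0.03 -0.03 -0.08] shift after turn [ 2.3 -2.  48.1]
```

Emit:
servo_tool(rows=[[60,[2.2,-2,20],[0,0,0]],[60,[0,0,18],[0,0,0]],[60,[0,0,10],[0,0,0]],[60,[0,0,0],[0,0,0]],[30,[0,0,0],[0,0,0]],[22,[0,0,0],[0,0,0]],[18,[0,0,0],[0,0,0]],[16,[0,0,0],[0,0,0]]], force=60)

```text
clock: 5.2
eef_pos: [540.1, 50.0, 88.5]
tcp_rot: [3.141, -0.0, 0.743]
contact_force: [-0.2, 0.1, 0.2]
opening: 0.19
```

Emit:
servo_tool(rows=[[13,[0,0,0],[0,0,0]],[5,[0,0,0],[0,0,0]],[5,[0,0,0],[0,0,0]],[5,[0,0,0],[0,0,0]],[5,[0,0,0],[0,0,0]]], force=60)

```text
clock: 5.82
eef_pos: [540.3, 50.0, 88.5]
tcp_rot: [3.141, -0.0, 0.743]
contact_force: [-0.4, -0.6, 4.1]
opening: 0.129
```

```bash
python3 d.py 540.5 49.6 89 0.744
```

```text
t 5.83 pos [540.3  50.   88.5] rpy [ 3.1413e+00 -3.0000e-04  7.4300e-01] F [-0.4 -0.6  4.1] M [-0.07  0.04 -0.01] open 11.0
shift [-0.1  0.4 -0.5] turn [ 0.01 -0.02 -0.06] shift after turn [-0.1  0.4 -0.5]
```

Emit:
servo_tool(rows=[[5,[0,0,-10],[0,0,0]],[5,[0,0,-20],[0,0,0]],[5,[0,0,-30],[0,0,0]],[5,[0,0,-25],[0,0,0]],[5,[0,0,-15],[0,0,2.7]],[5,[-14,20.7,0],[0,0,0]],[5,[-14,20.7,0],[0,0,0]],[5,[-14,20.7,0],[0,0,0]]])

```text
clock: 6.82
eef_pos: [546.9, -25.1, 188.2]
tcp_rot: [-3.141, 0.001, 0.696]
contact_force: [0.4, 0.5, -4.6]
opening: 0.128
```

Emit:
servo_tool(rows=[[5,[-14,20.7,0],[0,0,0]],[5,[-14,20.7,0],[0,0,0]],[5,[-13.6,20.7,0],[0,0,0]],[5,[0,0,10],[0,0,0]],[5,[0,0,0],[0,0,0]],[5,[0,0,0],[0,0,0]],[5,[0,0,0],[0,0,0]]])

```text
clock: 7.7
eef_pos: [555.6, -98.3, 178.5]
tcp_rot: [3.142, -0.0, 0.697]
contact_force: [-0.1, 0.2, -4.5]
opening: 0.13
```

```bash
python3 d.py 556 -99.2 150.5 0.696; python3 - <<'E'
from h import *
s=cv2.resize(grab_frame("side")[150:285,230:410],None,fx=4,fy=4,interpolation=2)[:300*2]
im=grab_frame("side");cv2.imwrite("pics/side1.png",im)
im2=grab_frame("top");cv2.imwrite("pics/top1.png",im2)
cr=lambda im,u,v:cv2.resize(im[v:v+100,u:u+100],(400,400),interpolation=2)
cv2.imwrite("pics/crop2.png",np.hstack([cr(im2,240,180),cr(im,280,150)]))
E
```

```text
t 7.7 pos [555.6 -98.3 178.5] rpy [ 3.1416e+00 -1.0000e-04  6.9670e-01] F [-0.1  0.2 -4.5] M [0.   0.02 0.  ] open 11.1
shift [-0.3  1.  28. ] turn [ 0.   -0.01  0.04] shift after turn [-0.3  1.  28. ]
```

View pics/crop2.png

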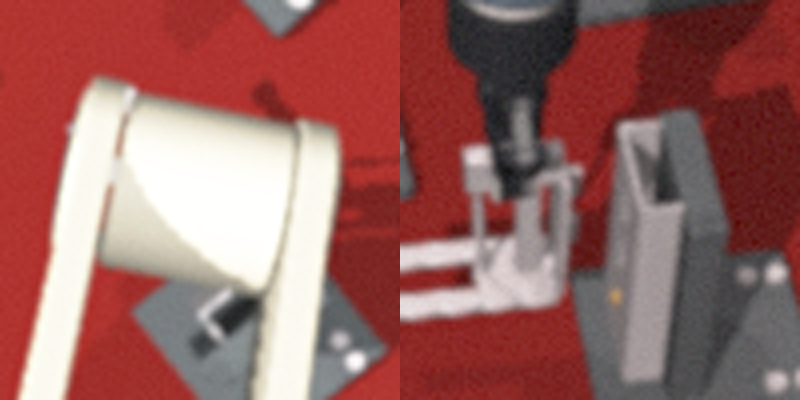

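```bash
cat > run3.py <<'E'
from fit import *
from scipy.spatial.transform import Rotation as Ro
f="side1"; tcp=np.array([555.6,-98.3,178.5]); psi=.6967
win=(255,205,62,32); u,v,w,h=win
a=alpha(cv2.GaussianBlur(cv2.imread(f"pics/{f}.png"),(0,0),.6))[v:v+h,u:u+w]
def model(p):
    e=np.array([np.cos(psi),np.sin(psi),0]); o=tcp-36.15*e-[0,0,88.5]+[0,0,p[0]]+p[2]*np.array([e[1],-e[0],0])+p[3]*e
    R=Ro.from_euler("xyz",[0,p[1],psi+np.pi])
    P=parts(19,7.5,30)[:-1]+[box(-57,0,-30,30,0,7.5)]
    return [R.apply(q)+o for q in P if q[:,2].max()<30 ]
def cost(p): return ((cv2.GaussianBlur(render("side",model(p),win),(0,0),.8)-a)**2).sum()
for p0 in([0,0,0,0],[2,.05,1,0]):
    x0=np.array(p0,float); r=minimize(cost,x0,method="Nelder-Mead",options=dict(initial_simplex=np.vstack([x0]+[x0+d for d in np.diag([3,.05,3,3])])))
    print(r.x.round(3),round(r.fun,2),cost([0,0,0,0]))
E
python3 run3.py
```

```text
[ 2.938 -0.051  1.814  1.914] 26.53 40.66519654362508
[ 9.002 -0.05  -2.96   2.257] 26.28 40.66519654362508
```

```bash
sed -i '/^for p0/,$d' run3.py; cat >> run3.py <<'E'
def go(F,T,PS,WN,):
    global f,tcp,psi,win,a
    f,tcp,psi,win=F,np.array(T),PS,WN; u,v,w,h=win
    a=alpha(cv2.GaussianBlur(cv2.imread(f"pics/{f}.png"),(0,0),.6))[v:v+h,u:u+w]
    g=lambda q:cost([q[0],q[1],0,q[2]])
    x0=np.zeros(3); r=minimize(g,x0,method="Nelder-Mead",options=dict(initial_simplex=np.vstack([x0]+[x0+d for d in np.diag([3,.05,3])])))
    print(f,r.x.round(3),round(r.fun,2),round(g(x0),2), proj("side",tcp).round(1))
go("side0",[540.3,50,88.5],.743,(236,272,47,30))
go("side1",[555.6,-98.3,178.5],.6967,(255,205,62,32))
go("side1",[555.6,-98.3,178.5],.6967,(255,205,42,32))
E
python3 run3.py
```

```text
side0 [ 1.252 -0.007  0.842] 9.02 10.79 [[278.8 261.9]]
side1 [ 5.139 -0.049  1.967] 26.43 40.67 [[306.3 196.2]]
side1 [ 7.870e-01 -1.000e-03  1.948e+00] 5.57 9.35 [[306.3 196.2]]
```

Emit:
servo_tool(rows=[[5,[0,0.5,14],[0,0,0]],[5,[0,0,14],[0,0,0]],[5,[-9,0,0],[0,0,0]],[5,[-9,0,0],[0,0,0]],[5,[-8,0,0],[0,0,0]],[5,[0,0,0],[0,0,0]],[5,[0,0,0],[0,0,0]]])

```text
clock: 8.72
eef_pos: [536.2, -116.1, 150.7]
tcp_rot: [3.141, -0.001, 0.696]
contact_force: [-0.2, 0.1, -4.4]
opening: 0.127
```

```bash
python3 d.py 525.0 -124.5 150.5 0.696; python3 - <<'E'
from h import *
im=grab_frame("side");cv2.imwrite("pics/side2.png",im)
cv2.imwrite("pics/crop3.png",cv2.resize(im[160:245,300:385],(595,595),interpolation=2))
E
```

```text
t 8.72 pos [ 536.2 -116.1  150.7] rpy [ 3.141e+00 -6.000e-04  6.956e-01] F [-0.2  0.1 -4.4] M [ 0.07  0.04 -0.08] open 10.9
shift [-14.   -0.7   0.1] turn [ 0.04 -0.04 -0.02] shift after turn [-14.   -0.7   0.2]
```

View pics/crop3.png

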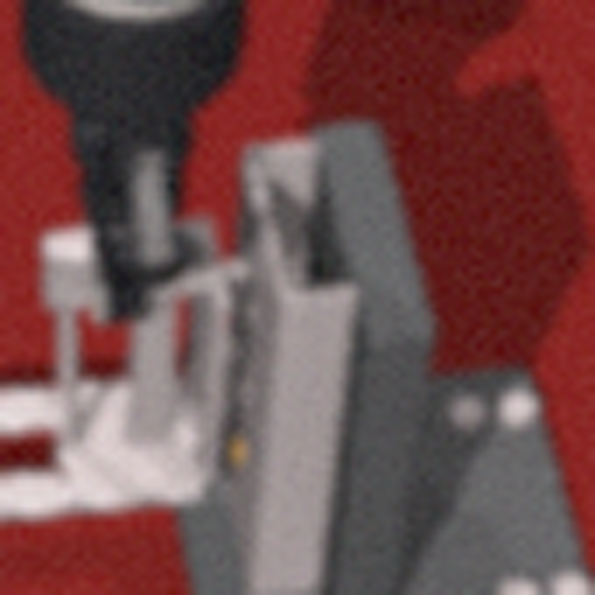

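Emit:
servo_tool(rows=[[5,[-1.5,-0.7,0],[0,0,0]],[5,[-1.5,0,0],[0,0,0]],[5,[-1,0,0],[0,0,0]],[5,[-0.5,0,0],[0,0,0]],[5,[-0.5,0,0],[0,0,0]],[5,[0,0,0],[0,0,0]]])

```text
clock: 9.52
eef_pos: [531.6, -118.7, 150.3]
tcp_rot: [3.142, -0.0, 0.696]
contact_force: [-0.1, -0.4, -3.7]
opening: 0.131
```

Emit:
servo_tool(rows=[[5,[-0.5,0,0],[0,0,0]],[5,[-0.5,0,0],[0,0,0]],[5,[0,0,0],[0,0,0]]])

```text
clock: 9.9
eef_pos: [530.8, -119.3, 150.3]
tcp_rot: [-3.142, 0.0, 0.696]
contact_force: [0.6, -0.6, -3.7]
opening: 0.131
```

Emit:
servo_tool(rows=[[5,[-0.5,0,0],[0,0,0]],[5,[-0.5,0,0],[0,0,0]],[5,[0,0,0],[0,0,0]]])

```text
clock: 10.28
eef_pos: [530.0, -119.9, 150.3]
tcp_rot: [-3.142, 0.0, 0.696]
contact_force: [-0.0, -1.0, -5.0]
opening: 0.128
```

```bash
python3 d.py 525.0 -124.5 150.5 0.696
```

```text
t 10.28 pos [ 530.  -119.9  150.3] rpy [-3.1416  0.      0.6959] F [-0. -1. -5.] M [ 0.03 -0.03  0.06] open 11.0
shift [-6.8  0.3 -0.2] turn [-0.    0.   -0.01] shift after turn [-6.8  0.3 -0.2]
```

Emit:
servo_tool(rows=[[5,[-0.5,0,0],[0,0,0]],[5,[-0.5,0,0],[0,0,0]],[5,[0,0,0],[0,0,0]]])

```text
clock: 10.65
eef_pos: [529.2, -120.6, 150.3]
tcp_rot: [-3.142, 0.0, 0.696]
contact_force: [-1.0, 0.4, -4.2]
opening: 0.133
```

Emit:
servo_tool(rows=[[5,[-0.5,0,0],[0,0,0]],[5,[-0.5,0,0],[0,0,0]],[5,[0,0,0],[0,0,0]]])

```text
clock: 11.02
eef_pos: [528.5, -121.2, 150.2]
tcp_rot: [-3.142, 0.0, 0.696]
contact_force: [0.2, -0.1, -3.6]
opening: 0.13
```

Emit:
servo_tool(rows=[[5,[-0.5,0,0],[0,0,0]],[5,[-0.5,0,0],[0,0,0]],[5,[0,0,0],[0,0,0]]])

```text
clock: 11.4
eef_pos: [527.7, -121.9, 150.3]
tcp_rot: [-3.142, 0.0, 0.696]
contact_force: [-0.3, 0.1, -4.1]
opening: 0.131
```

Emit:
servo_tool(rows=[[5,[-0.5,0,0],[0,0,0]],[5,[-0.5,0,0],[0,0,0]],[5,[0,0,0],[0,0,0]]])

```text
clock: 11.78
eef_pos: [527.0, -122.5, 150.3]
tcp_rot: [-3.142, 0.0, 0.696]
contact_force: [-0.1, 0.0, -4.5]
opening: 0.13
```

```bash
python3 d.py 525.0 -124.5 150.5 0.696
```

```text
t 11.78 pos [ 527.  -122.5  150.3] rpy [-3.1415  0.      0.6959] F [-0.1  0.  -4.5] M [-0.02 -0.04  0.06] open 11.1
shift [-2.8  0.3 -0.2] turn [-0.    0.   -0.01] shift after turn [-2.8  0.3 -0.2]
```

Emit:
servo_tool(rows=[[5,[-0.5,0,0],[0,0,0]],[5,[-0.5,0,0],[0,0,0]],[5,[0,0,0],[0,0,0]]])

```text
clock: 12.15
eef_pos: [526.2, -123.1, 150.3]
tcp_rot: [-3.142, -0.0, 0.696]
contact_force: [0.2, -0.2, -4.2]
opening: 0.131
```

Emit:
servo_tool(rows=[[5,[-0.5,0,0],[0,0,0]],[5,[-0.5,0,0],[0,0,0]],[5,[0,0,0],[0,0,0]]])

```text
clock: 12.52
eef_pos: [525.4, -123.8, 150.3]
tcp_rot: [3.142, 0.0, 0.696]
contact_force: [-0.9, -0.1, -3.9]
opening: 0.135
```

Emit:
servo_tool(rows=[[5,[-0.5,0,0],[0,0,0]],[5,[0,0,0],[0,0,0]]])

```text
clock: 12.78
eef_pos: [525.1, -124.1, 150.3]
tcp_rot: [-3.142, -0.0, 0.696]
contact_force: [0.8, 0.7, -4.2]
opening: 0.126
```

```bash
python3 d.py 525.0 -124.5 150.5 0.696
```

```text
t 12.78 pos [ 525.1 -124.1  150.3] rpy [-3.1416 -0.      0.6959] F [ 0.8  0.7 -4.2] M [0.01 0.   0.02] open 10.8
shift [-0.3  0.3 -0.2] turn [-0. -0. -0.] shift after turn [-0.3  0.3 -0.2]
```

Still free at nominal zero; feel for the face in small steps.

Emit:
servo_tool(rows=[[5,[-0.4,0,0],[0,0,0]],[5,[0,0,0],[0,0,0]]])

```text
clock: 13.02
eef_pos: [525.0, -124.2, 150.3]
tcp_rot: [3.141, -0.0, 0.696]
contact_force: [1.2, 0.9, -4.3]
opening: 0.133
```

Emit:
servo_tool(rows=[[5,[-0.4,0,0],[0,0,0]],[5,[0,0,0],[0,0,0]]])

```text
clock: 13.28
eef_pos: [524.9, -124.3, 150.4]
tcp_rot: [3.141, -0.001, 0.696]
contact_force: [3.2, 5.1, -4.8]
opening: 0.131
```

Emit:
servo_tool(rows=[[5,[-0.4,0,0],[0,0,0]],[5,[0,0,0],[0,0,0]]])

```text
clock: 13.52
eef_pos: [524.9, -124.3, 150.4]
tcp_rot: [3.141, -0.002, 0.696]
contact_force: [3.3, 6.1, -5.3]
opening: 0.128
```

```bash
python3 d.py 525.0 -124.5 150.5 0.696
```

```text
t 13.53 pos [ 524.9 -124.3  150.4] rpy [ 3.1413e+00 -1.6000e-03  6.9560e-01] F [ 3.3  6.1 -5.3] M [ 0.94 -0.76  0.05] open 11.0
shift [-0.1  0.3 -0.1] turn [ 0.01 -0.09 -0.02] shift after turn [-0.1  0.3 -0.1]
```

Emit:
servo_tool(rows=[[5,[0.7,-0.3,0],[0,0,0]],[5,[0,0,1],[0,0,0]],[5,[0,0,1],[0,0,0]],[5,[0,0,0],[0,0,0]]])

```text
clock: 14.02
eef_pos: [524.9, -124.3, 148.5]
tcp_rot: [3.141, -0.001, 0.696]
contact_force: [3.9, 1.8, -2.0]
opening: 0.13
```

Emit:
servo_tool(rows=[[5,[0,0,1],[0,0,0]],[5,[0,0,1],[0,0,0]],[5,[0,0,0],[0,0,0]]])

```text
clock: 14.4
eef_pos: [524.9, -124.2, 146.6]
tcp_rot: [3.141, -0.001, 0.696]
contact_force: [3.8, 3.0, 1.4]
opening: 0.127
```

Emit:
servo_tool(rows=[[5,[0,0,1],[0,0,0]],[5,[0,0,1],[0,0,0]],[5,[0,0,0],[0,0,0]]])

```text
clock: 14.78
eef_pos: [524.7, -124.1, 144.1]
tcp_rot: [3.141, -0.0, 0.696]
contact_force: [4.8, 2.2, -0.6]
opening: 0.129
```

```bash
python3 d.py 525.0 -124.5 133.5 0.696
```

```text
t 14.78 pos [ 524.7 -124.1  144.1] rpy [ 3.1413e+00 -5.0000e-04  6.9580e-01] F [ 4.8  2.2 -0.6] M [ 0.53 -1.08  0.04] open 11.0
shift [-0.   0.4 10.6] turn [ 0.02 -0.03 -0.01] shift after turn [-0.   0.5 10.6]
```

Emit:
servo_tool(rows=[[5,[0.2,0,1],[0,0,0]],[5,[0,0,1],[0,0,0]],[5,[0,0,0],[0,0,0]]])

```text
clock: 15.15
eef_pos: [524.7, -124.0, 141.9]
tcp_rot: [-3.142, -0.0, 0.696]
contact_force: [4.7, 1.7, -4.2]
opening: 0.128
```

Emit:
servo_tool(rows=[[5,[0,0,1],[0,0,0]],[5,[0,0,1],[0,0,0]],[5,[0,0,0],[0,0,0]]])

```text
clock: 15.52
eef_pos: [524.7, -124.0, 139.9]
tcp_rot: [3.142, -0.0, 0.696]
contact_force: [4.7, 2.0, -5.2]
opening: 0.131
```

Emit:
servo_tool(rows=[[5,[0,0,1],[0,0,0]],[5,[0,0,1],[0,0,0]],[5,[0,0,0],[0,0,0]]])

```text
clock: 15.9
eef_pos: [524.7, -124.0, 137.8]
tcp_rot: [-3.142, -0.0, 0.696]
contact_force: [5.2, 2.3, -4.0]
opening: 0.129
```

```bash
python3 d.py 525.0 -124.5 133.5 0.696
```

```text
t 15.9 pos [ 524.7 -124.   137.8] rpy [-3.1415 -0.      0.6959] F [ 5.2  2.3 -4. ] M [ 0.42 -1.17  0.1 ] open 11.0
shift [-0.   0.6  4.3] turn [-0.   -0.   -0.01] shift after turn [-0.   0.6  4.3]
```

Emit:
servo_tool(rows=[[5,[0,0,1],[0,0,0]],[5,[0,0,1],[0,0,0]],[5,[0,0,0],[0,0,0]]])

```text
clock: 16.27
eef_pos: [524.5, -123.9, 135.6]
tcp_rot: [-3.141, 0.0, 0.696]
contact_force: [5.5, 3.0, -5.9]
opening: 0.13
```

Emit:
servo_tool(rows=[[5,[0,0,0.7],[0,0,0]],[5,[0,0,0.3],[0,0,0]],[5,[0,0,0],[0,0,0]]])

```text
clock: 16.65
eef_pos: [524.6, -123.9, 134.9]
tcp_rot: [-3.141, 0.0, 0.696]
contact_force: [5.6, 3.5, -2.5]
opening: 0.13
```

Emit:
servo_tool(rows=[[5,[0,0,0.5],[0,0,0]],[5,[0,0,0],[0,0,0]]])

```text
clock: 16.9
eef_pos: [524.6, -123.9, 134.5]
tcp_rot: [-3.141, 0.0, 0.696]
contact_force: [4.5, 2.8, -1.0]
opening: 0.132
```

Emit:
servo_tool(rows=[[5,[0,0,0.5],[0,0,0]],[5,[0,0,0],[0,0,0]]])

```text
clock: 17.15
eef_pos: [524.6, -123.9, 134.1]
tcp_rot: [-3.141, 0.0, 0.696]
contact_force: [4.1, 3.4, -1.8]
opening: 0.13
```

```bash
python3 d.py 525.0 -124.5 133.5 0.696
```

```text
t 17.15 pos [ 524.6 -123.9  134.1] rpy [-3.1413e+00  1.0000e-04  6.9600e-01] F [ 4.1  3.4 -1.8] M [ 0.5  -0.76  0.12] open 11.1
shift [-0.   0.7  0.6] turn [-0.02  0.01 -0.  ] shift after turn [-0.   0.7  0.6]
```

Emit:
servo_tool(rows=[[5,[0,0,0.5],[0,0,0]],[5,[0,0,0],[0,0,0]]])

```text
clock: 17.4
eef_pos: [524.6, -123.9, 133.6]
tcp_rot: [-3.141, 0.0, 0.696]
contact_force: [4.5, 2.5, -2.1]
opening: 0.13
```

Emit:
servo_tool(rows=[[5,[0,0,0.5],[0,0,0]],[5,[0,0,0],[0,0,0]]])

```text
clock: 17.65
eef_pos: [524.6, -123.9, 133.3]
tcp_rot: [-3.141, 0.0, 0.696]
contact_force: [3.5, 4.1, 2.4]
opening: 0.128
```

Emit:
servo_tool(rows=[[5,[0,0,0.4],[0,0,0]],[5,[0,0,0],[0,0,0]]])

```text
clock: 17.9
eef_pos: [524.7, -123.9, 133.3]
tcp_rot: [-3.142, -0.0, 0.696]
contact_force: [1.4, 4.0, 6.1]
opening: 0.131
```

```bash
python3 d.py 525.0 -124.5 133.5 0.696
```

```text
t 17.9 pos [ 524.7 -123.9  133.3] rpy [-3.1416e+00 -2.0000e-04  6.9580e-01] F [1.4 4.  6.1] M [ 0.56 -0.37  0.  ] open 11.2
shift [-0.1  0.6 -0.2] turn [-0.   -0.01 -0.01] shift after turn [-0.1  0.6 -0.2]
```

Emit:
servo_tool(rows=[[5,[0,0,0.4],[0,0,0]],[5,[0,0,0],[0,0,0]]])

```text
clock: 18.15
eef_pos: [524.8, -124.0, 133.2]
tcp_rot: [3.141, -0.0, 0.696]
contact_force: [0.6, 3.9, 11.0]
opening: 0.128
```

```bash
python3 d.py 525.0 -124.5 133.5 0.696; python3 - <<'E'
from h import *
im=grab_frame("side");cv2.imwrite("pics/side3.png",im)
cv2.imwrite("pics/crop4.png",cv2.resize(im[165:250,295:380],(595,595),interpolation=2))
E
```

```text
t 18.15 pos [ 524.8 -124.   133.2] rpy [ 3.1415e+00 -3.0000e-04  6.9580e-01] F [ 0.6  3.9 11. ] M [ 0.6  -0.05 -0.01] open 10.9
shift [-0.1  0.5 -0.3] turn [ 0.01 -0.02 -0.01] shift after turn [-0.1  0.5 -0.3]
```

View pics/crop4.png

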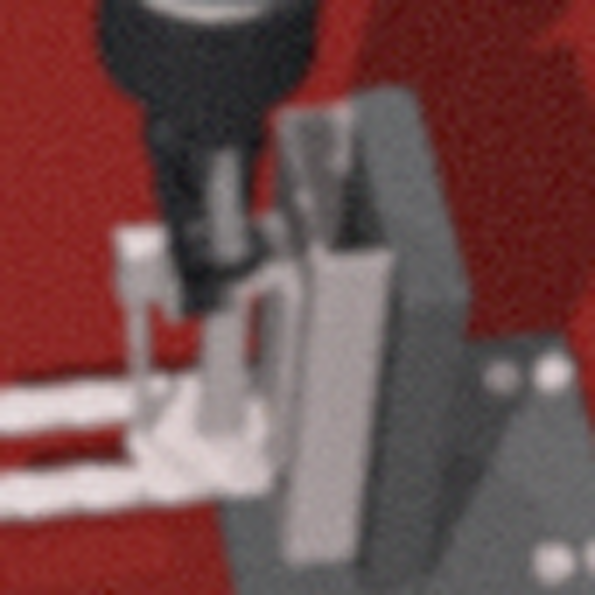

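Emit:
servo_tool(rows=[[5,[0,0,-0.5],[0,0,0]],[5,[0,0,-0.6],[0,0,0]],[5,[0,0,0],[0,0,0]]])

```text
clock: 18.58
eef_pos: [524.6, -123.9, 133.4]
tcp_rot: [-3.141, 0.0, 0.696]
contact_force: [4.0, 3.2, -0.6]
opening: 0.125
```

Emit:
servo_tool(rows=[[5,[0,0,-0.5],[0,0,0]],[5,[0,0,0],[0,0,0]]])

```text
clock: 18.82
eef_pos: [524.5, -123.9, 133.5]
tcp_rot: [-3.141, 0.0, 0.696]
contact_force: [5.1, 3.6, -3.8]
opening: 0.132
```

Emit:
servo_tool(rows=[[5,[0,0,-0.5],[0,0,0]],[5,[0,0,0],[0,0,0]]])

```text
clock: 19.08
eef_pos: [524.5, -123.9, 133.7]
tcp_rot: [-3.141, 0.0, 0.696]
contact_force: [7.0, 3.5, -7.0]
opening: 0.129
```

Emit:
servo_tool(rows=[[5,[0.5,0,0],[0,0,0]],[5,[0,0,0],[0,0,0]]])

```text
clock: 19.32
eef_pos: [524.4, -123.7, 133.8]
tcp_rot: [-3.141, 0.001, 0.696]
contact_force: [4.0, 1.3, -6.1]
opening: 0.133
```

Emit:
servo_tool(rows=[[5,[0.4,0,0],[0,0,0]],[5,[0,0,0],[0,0,0]]])

```text
clock: 19.58
eef_pos: [524.4, -123.5, 134.2]
tcp_rot: [-3.14, 0.001, 0.696]
contact_force: [0.2, 1.0, -4.4]
opening: 0.128
```

```bash
python3 d.py 525.0 -124.5 133.5 0.696
```

```text
t 19.57 pos [ 524.4 -123.5  134.2] rpy [-3.1403e+00  1.4000e-03  6.9590e-01] F [ 0.2  1.  -4.4] M [0.12 0.02 0.01] open 10.9
shift [-0.2  1.2  0.7] turn [-0.07  0.08 -0.01] shift after turn [-0.2  1.2  0.7]
```

Emit:
servo_tool(rows=[[5,[0,0,0.8],[0,0,0]],[5,[0,0,0.6],[0,0,0]],[5,[0,0,0],[0,0,0]]])

```text
clock: 19.95
eef_pos: [525.0, -123.5, 133.3]
tcp_rot: [-3.141, 0.001, 0.696]
contact_force: [-1.9, 0.3, -0.6]
opening: 0.131
```

Emit:
servo_tool(rows=[[5,[0,0,0.4],[0,0,0]],[5,[0,0,0],[0,0,0]]])

```text
clock: 20.2
eef_pos: [525.2, -123.5, 133.1]
tcp_rot: [-3.141, 0.0, 0.696]
contact_force: [-4.4, 0.7, 4.3]
opening: 0.13
```

```bash
python3 d.py 525.0 -124.5 133.5 0.696
```

```text
t 20.2 pos [ 525.2 -123.5  133.1] rpy [-3.1415e+00  2.0000e-04  6.9590e-01] F [-4.4  0.7  4.3] M [-0.12  0.92 -0.12] open 11.1
shift [-0.8  0.7 -0.4] turn [-0.01  0.01 -0.  ] shift after turn [-0.8  0.7 -0.4]
```

Home again at 133.1–133.3 with mild forces. Release and rise.

Emit:
servo_tool(rows=[[13,[0,0,-0.3],[0,0,0]],[18,[0,0,0],[0,0,0]],[30,[0,0,0],[0,0,0]],[45,[0,0,0],[0,0,0]],[50,[0,0,0],[0,0,0]],[50,[0,0,-10],[0,0,0]],[50,[0,0,-20],[0,0,0]],[50,[0,0,-30],[0,0,0]]], force=20)

```text
clock: 21.2
eef_pos: [524.9, -123.4, 193.7]
tcp_rot: [-3.141, 0.001, 0.696]
contact_force: [0.1, -1.0, 0.1]
opening: 0.586
```

Emit:
servo_tool(rows=[[50,[0,0,-50],[0,0,0]],[50,[40,0,-40],[0,0,0]],[50,[50,0,-30],[0,0,0]],[50,[50,-30,0],[0,0,0]],[50,[50,-40,0],[0,0,0]],[50,[30,-40,0],[0,0,0]],[50,[0,-40,0],[0,0,0]],[50,[0,0,0],[0,0,0]]])

```text
clock: 22.2
eef_pos: [596.4, 133.3, 313.8]
tcp_rot: [-3.141, -0.0, 0.699]
contact_force: [-0.2, 0.2, -0.1]
opening: 0.586
```

```bash
python3 d.py 525.0 -124.5 133.5 0.696; python3 - <<'E'
from h import *
a=grab_frame("top");b=grab_frame("side");cv2.imwrite("pics/top4.png",a);cv2.imwrite("pics/side4.png",b)
cr=lambda im,u,v:cv2.resize(im[v:v+90,u:u+90],(400,400),interpolation=2)
cv2.imwrite("pics/crop5.png",np.hstack([cr(a,250,195),cr(b,290,165)]))
E
```

```text
t 22.2 pos [596.4 133.3 313.8] rpy [-3.1411e+00 -2.0000e-04  6.9890e-01] F [-0.2  0.2 -0.1] M [-0.02 -0.02  0.02] open 50.1
shift [-220.6  151.5  180.2] turn [-0.03 -0.01  0.17] shift after turn [-220.1  152.1  180.3]
```

View pics/crop5.png

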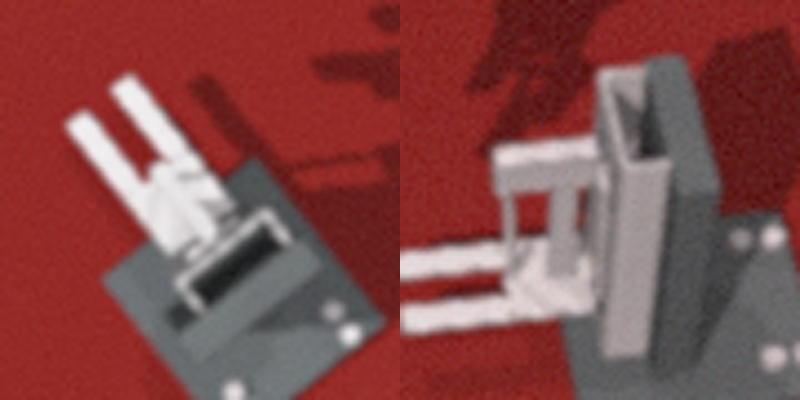

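```bash
cat > run4.py <<'E'
exec(open("run3.py").read().split("go(\"side0\"")[0])
go("side1",[555.6,-98.3,178.5],.6967,(255,205,42,32))
go("side4",[525.0,-123.7,133.3],.696,(275,212,37,30))
psi=.696;tcp=np.array([525.,-123.7,133.3])
WT={"top":(262,205,38,36),"side":(275,212,37,30)}
AA={c:alpha(cv2.GaussianBlur(cv2.imread(f"pics/{c}4.png"),(0,0),.6))[w[1]:w[1]+w[3],w[0]:w[0]+w[2]] for c,w in WT.items()}
g=lambda p:((cv2.GaussianBlur(render("side",model(p),WT["side"]),(0,0),.8)-AA["side"])**2).sum()
print("side only z(p0) scan at pitch0:",[(z,round(min(g([z,0,0,x]) for x in(-1,0,1,2)),1)) for z in(-3,-1,0,1,2,4,8)])
E
python3 run4.py
```

```text
side1 [ 7.870e-01 -1.000e-03  1.948e+00] 5.57 9.35 [[306.3 196.2]]
side4 [ 0.723 -0.019  0.848] 6.46 9.7 [[321.5 206.5]]
side only z(p0) scan at pitch0: [(-3, np.float64(15.0)), (-1, np.float64(7.0)), (0, np.float64(8.9)), (1, np.float64(14.5)), (2, np.float64(23.8)), (4, np.float64(51.4)), (8, np.float64(126.9))]
```

```bash
python3 -c "
from h import *
for t in('glass','bottle','block'): print(t,[cam2w('top',b['centre']).round() for b in boxes_of('top',t)][:1])
print(sign_off())"
```

```text
glass [array([ 394., -322.,  156.])]
bottle [array([ 533., -120.,   52.])]
block [array([380., 210.,  60.])]
the job is handed in; nothing more can be done
None
```

I hooked the bracket into the smallest upright, pressed it down until it stopped, released it and moved the gripper clear. The job is handed in at about 22 s of the 72 s allowed; no verdict was reported.

**What I did:**
- I gripped the bracket by its bar and slid the claws straight in at an underside height of about 62 mm. The back plate met the face where the pictures had put it.
- It bottomed with the tool at a height of 133.2 mm; 133.5 mm was expected for fully home. Force readings stayed under about 16 N throughout.

**Last checks:**
- **Level and height:** A model fit to the side picture after release put the underside within about 1 mm of home and the tilt at about 0.02 rad. The closing picture shows the bracket hanging free and flush against the upright.
- **Catch:** I could not see it once the bracket was on, so I inferred it had snapped out. The bracket reached full depth, and the sideways spring force fell to nearly zero once I eased off the face.
- **Glass, bottle and block:**
  - The glass was found within about 2 mm of where it started.
  - For the bottle, the closing detection landed on the bracket, so it tells nothing about the bottle.
  - The block's visible centre read about 20 mm from its first reading. I suspect the arm was partly blocking the view, but I did not confirm that.
  - The arm never went low near the bottle or the block, and I felt no unexpected contact.

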